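# Making up two wheel kits at the spare-parts stall

## Robot

A 6-joint arm with a two-finger parallel gripper is mounted at the origin on the work surface. World frame = base frame: x ahead of the robot, y to its left, z up, the work surface at z = 0. Lengths are in m, angles in rad, forces in N, time in s.
With the tool pointing down it reaches from about 0.3 to 0.875 m from the base axis. Payload 6.4 kg.
Tool frame: the origin (TCP) lies midway between the tips of the shut fingers; the grasp point (between the pads) lies 19 mm behind it; z points along the fingers, y is the line along which they close (so a half turn about z gives the same grasp; the last joint's range is limited). The gripper opens to 85 mm and grips with 20 to 120 N. Pads are 22 mm wide; open, the fingers measure 114 mm over their backs; the gripper's body (76 mm by 85 mm) begins 54 mm behind the grasp point. The pads swing forward as they close: fully open they stand 13 mm farther back than shut.
Start: joints at [-0.206, 0.181, 1.607, -0, 1.354, -0.206], TCP at [0.575, 0, 0.231] pointing down, gripper open.
Joint ranges: [-2.99, 2.99], [-0.89, 2.07], [0.3, 2.58], [-1.14, 4.28], [0, 2.63], [-3.12, 3.12]. Speed limits (rad/s): [2.57, 2.57, 3.01, 3.14, 3.14, 3.14].

## Interface

Orientations are given as a unit quaternion [w, x, y, z].
In Python, from bench import sensors, vision, ctrl gives the robot as it stands.
- The arm moves only by the tool carry_out, never from a script. Its argument "deltas" is text: rows parted by semicolons, each of 7 numbers parted by spaces: the shift along the tool's x, y, z in mm, then the turn, a rotation vector about the tool's x, y, z in rad, then the closure, from 0 (fully open) to 1 (shut). In form: tx ty tz ax ay az claw; .... A call has 1 to 12 rows; each row is the pose to reach, as a shift and turn from the pose commanded when the call began, along the tool's axes at that moment; what a row does not reach only later rows make up. A row lasts 1/8 s, in which the tool goes at most 62.5 mm and 10.7 degrees, less where a joint would pass 70% of its speed; a pose out of reach is approached as far as the arm can. A call with a gripper value outside its range is refused whole. The fingers move at their own pace and stop on an object; the grip force is fixed at half the most. Time passes only in rows, so rows that repeat a pose let the fingers close. It gives the time, the measured TCP pose, the force, the opening and the grip force at its end, in the units of the state.
- sensors.get_obs(): the state, without advancing time (a new reading comes with each control period).
- vision.camera(name): name is "scene" or "side" or "wrist"; returns the picture (384x512x3 uint8, blue, green, red); there is no depth.
- vision.camera_model(name): a dict with "K" (3x3 intrinsics, pixels), "extrinsics" (4x4, takes a point from world to camera coordinates); the wrist camera has in their place "hand_eye" (4x4, takes a point from camera to tool coordinates, whose origin is the TCP and whose axes are the flange's). Camera axes: x right, y down, z forward; pixel columns grow to the right and rows downward; lengths in m; the calibration is good to about 2 mm. A picture is of the moment at which its call begins: read the wrist's pose just before it. camera_model takes no time and is no camera call.
- ctrl.hand_in(): hands the job in; it is judged then, once.
The state is a dict: "time_s": time; "q": joint angles; "dq": joint speeds; "joint_efforts": joint torques, N m; "eef_pos": TCP position; "eef_rot": TCP orientation; "wrist_force": force on the tool from outside, world axes, zero at the start; "torque": the same for the moment, N m; "opening": opening from 0.0 (shut) to 1.0 (fully open); "grasp_force": force on a finger pad.
Only numpy, scipy, OpenCV 4.12 (cv2) and the standard library are available. Lean on these libraries where they do the work, as an engineer would, in place of code of your own. Each camera call takes 0.05 s, during which the arm holds its last target. There are 200 camera calls.

## Task

Make up two wheel kits from the loose spare parts on the stall. In the crate with three bays, put the big bearing in the middle bay, with the brake pad in one end bay and the big castle nut in the other; in the crate with two bays, put the small bearing in one bay and the small castle nut in the other. Lay every part flat on the floor of its bay so that nothing sticks up above the rim, and leave the pulley, the rubber mount and the flange plate where they are.

Things in the scene. Friction and masses are not known exactly. Their poses are not given: they have to be found in the camera images.
- crate3: Longer of the two small red plastic kit crates, open at the top, fixed to the table: two cross-walls divide it into three equal bays in a row. Outside 270 x 140 x 45 mm high, walls and floor 5 mm thick. Origin: centre of its underside, on the table. Its x runs along the row of bays (270 mm), y across it, z up. Each bay is 83 mm along x and 130 mm along y, 40 mm deep; bay centres at x = -88, 0 and +88 mm, y = 0.
- crate2: Shorter of the two small red plastic kit crates, open at the top, fixed to the table: one cross-wall divides it into two equal bays. Outside 182 x 140 x 45 mm high, walls and floor 5 mm thick. Origin: centre of its underside, on the table. Its x runs along the row of bays (182 mm), y across it, z up. Each bay is 83 mm along x and 130 mm along y, 40 mm deep; bay centres at x = -44 and +44 mm, y = 0.
- big_bearing_c (a point): Big ball bearing: a steel ring with black seal, outer diameter 64 mm, bore 30 mm, 20 mm high, about 0.26 kg, lying flat. The point is the centre of the part, half-way up; z is up when it lies as at the start.
- small_bearing_c (a point): Small ball bearing: a steel ring with black seal, outer diameter 42 mm, bore 17 mm, 14 mm high, about 0.09 kg, lying flat. The point is the centre of the part, half-way up; z is up when it lies as at the start.
- big_nut_c (a point): Big castle nut (hexagon nut with a slotted crown), dark steel: 46 mm across flats, 53 mm across corners, hexagon 20 mm high with an 8 mm crown above it (28 mm in all), bore 28 mm, about 0.20 kg, lying flat. Its own x axis is square to a pair of flats; the others follow at every 60 degrees. The point is the centre of the part, half-way up; z is up when it lies as at the start.
- small_nut_c (a point): Small castle nut, dark steel: 30 mm across flats, 35 mm across corners, hexagon 14 mm high with a 6 mm crown above it (20 mm in all), bore 17 mm, about 0.06 kg, lying flat. Its own x axis is square to a pair of flats; the others follow at every 60 degrees. The point is the centre of the part, half-way up; z is up when it lies as at the start.
- brake_pad_c (a point): Brake pad: rectangular steel backing plate 62 x 40 x 6 mm with a black friction lining 12 mm thick on top, parted by a groove; 18 mm high in all, about 0.18 kg. x runs along its 62 mm, y across its 40 mm (lining 38 mm). The point is the centre of the part, half-way up; z is up when it lies as at the start.
- pulley_c (a point): Aluminium V-belt pulley, 58 mm diameter, 30 mm high with its hub: other stock, stays where it is. The point is the centre of the part, half-way up; z is up when it lies as at the start.
- mount_c (a point): Black round rubber engine mount, 42 mm diameter, with an upright steel stud, 40 mm high in all: other stock, stays where it is. The point is the centre of the part, half-way up; z is up when it lies as at the start.
- flange_c (a point): Aluminium flange plate, 64 x 44 x 10 mm, with one large and two small holes: other stock, stays where it is. The point is the centre of the part, half-way up; z is up when it lies as at the start.
Things that resemble listed ones, but are neither listed nor needed, are in the scene too. What is shaped like the part that bears small_nut_c but green is not meant.

How it is judged:
At the end, for the whole second after the job is handed in: Each named part lies in its bay (end bays and two-bay crate: either way round), flat on the floor: centre half its height above the floor within 3 mm, under 34 mm along the row from the bay's centre; released and at rest. Pulley, mount and flange never moved over 30 mm (x of big_bearing_c in the frame of crate3 between -0.034 and 0.034 m and y of big_bearing_c in the frame of crate3 between -0.058 and 0.058 m and z of big_bearing_c in the frame of crate3 between 0.012 and 0.0185 m and (((x of brake_pad_c in the frame of crate3 between 0.0543 and 0.1223 m and y of brake_pad_c in the frame of crate3 between -0.058 and 0.058 m and z of brake_pad_c in the frame of crate3 between 0.011 and 0.0175 m) and (x of big_nut_c in the frame of crate3 between -0.1223 and -0.0543 m and y of big_nut_c in the frame of crate3 between -0.058 and 0.058 m and z of big_nut_c in the frame of crate3 between 0.016 and 0.0225 m)) or ((x of brake_pad_c in the frame of crate3 between -0.1223 and -0.0543 m and y of brake_pad_c in the frame of crate3 between -0.058 and 0.058 m and z of brake_pad_c in the frame of crate3 between 0.011 and 0.0175 m) and (x of big_nut_c in the frame of crate3 between 0.0543 and 0.1223 m and y of big_nut_c in the frame of crate3 between -0.058 and 0.058 m and z of big_nut_c in the frame of crate3 between 0.016 and 0.0225 m))) and (((x of small_bearing_c in the frame of crate2 between 0.0103 and 0.0783 m and y of small_bearing_c in the frame of crate2 between -0.058 and 0.058 m and z of small_bearing_c in the frame of crate2 between 0.009 and 0.0155 m) and (x of small_nut_c in the frame of crate2 between -0.0783 and -0.0103 m and y of small_nut_c in the frame of crate2 between -0.058 and 0.058 m and z of small_nut_c in the frame of crate2 between 0.012 and 0.0185 m)) or ((x of small_bearing_c in the frame of crate2 between -0.0783 and -0.0103 m and y of small_bearing_c in the frame of crate2 between -0.058 and 0.058 m and z of small_bearing_c in the frame of crate2 between 0.009 and 0.0155 m) and (x of small_nut_c in the frame of crate2 between 0.0103 and 0.0783 m and y of small_nut_c in the frame of crate2 between -0.058 and 0.058 m and z of small_nut_c in the frame of crate2 between 0.012 and 0.0185 m))) and linear speed of each of big_bearing, brake_pad, big_nut, small_bearing, small_nut below 0.02 m/s and angular speed of each of big_bearing, brake_pad, big_nut, small_bearing, small_nut below 0.3 rad/s); the robot touches nothing.
It fails at once if the pulley is moved more than 30 mm from its place (distance of pulley_c from where it was at the start of the episode above 0.03 m).
It fails at once if the rubber mount is moved more than 30 mm from its place (distance of mount_c from where it was at the start of the episode above 0.03 m).
It fails at once if the flange plate is moved more than 30 mm from its place (distance of flange_c from where it was at the start of the episode above 0.03 m).
It also fails if it takes over 112 s, if anything falls off the work surface, if the arm or the gripper's body presses on something with over 40 N, if the wrist force passes 120 N, or if a joint passes its speed limit or range.

## Working session

There is one attempt and no reset: what is moved stays moved. The work goes in short steps, Python scripts to look and compute and a tool call to move; the robot and the scene stay as the last step left them, time stands still between calls to the robot, and variables do not carry over. Pictures are saved under pics/ and viewed, at most 14 in all, crops included, and the job is handed in when it is done.

Besides the shell and the picture viewer there is one more tool, called after "Call:" as a command line: name --argument value ..., lists and objects as JSON in quotes. carry_out: Moves the arm, as the interface text tells. Its arguments: {"type":"object","properties":{"deltas":{"type":"string"}},"required":["deltas"]}

```bash
mkdir -p pics
cat > h.py <<'E'
import numpy as np, cv2
from bench import sensors, vision, ctrl
from scipy.spatial.transform import Rotation as R
def snap(n,f):
    o=sensors.get_obs(); im=vision.camera(n); cv2.imwrite('pics/'+f,im); return o,im
def pose(o):
    w,x,y,z=o['eef_rot']; T=np.eye(4); T[:3,:3]=R.from_quat([x,y,z,w]).as_matrix(); T[:3,3]=o['eef_pos']; return T
def ray(n,uv,T=None):
    m=vision.camera_model(n); d=np.linalg.inv(np.array(m['K']))@[uv[0],uv[1],1]
    C=np.linalg.inv(np.array(m['extrinsics'])) if n!='wrist' else T@np.array(m['hand_eye'])
    return C[:3,3],C[:3,:3]@d
def atz(n,uv,z,T=None):
    c,d=ray(n,uv,T); return c+d*(z-c[2])/d[2]
def tri(rs):
    A=np.zeros((3,3));b=np.zeros(3)
    for c,d in rs:
        d=d/np.linalg.norm(d);P=np.eye(3)-np.outer(d,d);A+=P;b+=P@c
    return np.linalg.solve(A,b)
E
python3 - <<'E'
from h import *
for n in ['scene','side','wrist']:
    o,im=snap(n,n+'0.png')
    cv2.imwrite(f'pics/{n}0b.png',cv2.resize(im,(800,600),interpolation=cv2.INTER_CUBIC))
    m=vision.camera_model(n)
    print(n,{k:np.round(v,3).tolist() for k,v in m.items() if k in('K','extrinsics','hand_eye')})
print(o)
E
```

```text
scene {'K': [[471.903, 0.0, 252.861], [0.0, 471.903, 188.351], [0.0, 0.0, 1.0]], 'extrinsics': [[0.861, 0.508, 0.004, -0.445], [0.375, -0.631, -0.679, -0.163], [-0.343, 0.586, -0.734, 1.302], [0.0, 0.0, 0.0, 1.0]]}
side {'K': [[356.635, 0.0, 257.809], [0.0, 356.635, 191.391], [0.0, 0.0, 1.0]], 'extrinsics': [[0.916, -0.401, 0.012, -0.45], [-0.19, -0.46, -0.867, 0.146], [0.353, 0.792, -0.498, 0.527], [0.0, 0.0, 0.0, 1.0]]}
wrist {'K': [[324.909, 0.0, 253.678], [0.0, 324.909, 187.283], [0.0, 0.0, 1.0]], 'hand_eye': [[0.001, -0.945, -0.328, 0.084], [1.0, 0.0, 0.001, 0.0], [-0.001, -0.328, 0.945, -0.143], [0.0, 0.0, 0.0, 1.0]]}
{'time_s': 0.1, 'q': array([-2.06295714e-01,  1.81484671e-01,  1.60789521e+00,  3.24370088e-06,
        1.35381429e+00, -2.06303472e-01]), 'dq': array([-0.00029024, -0.00178423, -0.00383964,  0.00105188,  0.00029531,
        0.00079129]), 'joint_efforts': array([-2.02498759e-04, -4.45872438e+01, -3.52238703e+01, -4.27332343e-04,
        4.16999465e-03,  3.20961749e-05]), 'eef_pos': array([5.74504471e-01, 1.24702405e-04, 2.30470357e-01]), 'eef_rot': array([-6.71068751e-04,  7.07104059e-01,  7.07109050e-01, -4.36906978e-04]), 'wrist_force': array([-0.37315079, -0.12474264,  0.02566876]), 'torque': array([-0.02922632,  0.0270604 ,  0.03506181]), 'grasp_force': 0.0, 'opening': 1.0012661330478319}
```

View pics/scene0b.png

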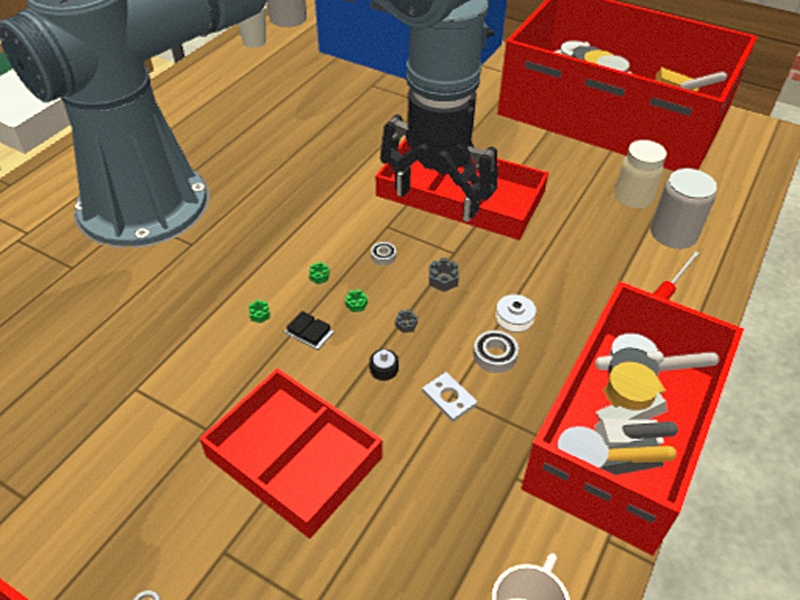

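View pics/side0b.png

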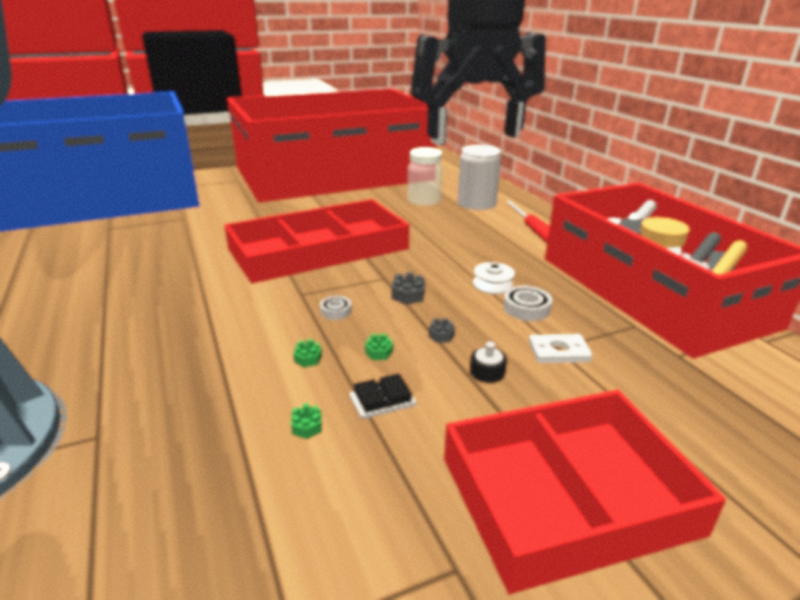

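View pics/wrist0b.png

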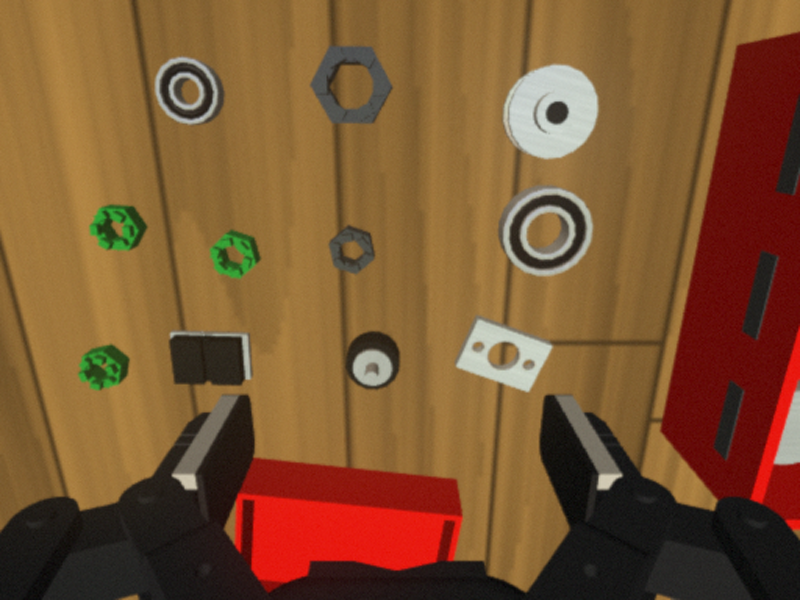

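```bash
cat > m.py <<'E'
from h import *
s=1.5625
T=pose(dict(eef_rot=[-6.71e-4,.707104,.707109,-4.37e-4],eef_pos=[.5745,.00012,.23047]))
P={'sb':((187,91),(384,253),(336,307)),'bn':((352,85),(444,274),(408,289)),'sn':((352,250),(405,321),(441,330)),
'bb':((546,231),(496,350),(528,302)),'bp':((210,359),(310,329),(383,395)),'mount':((373,355),(384,363),(488,362)),'pul':((551,112),(516,312),(494,277)),'fl':((504,354),(449,396),(560,347))}
for k,(w,a,b) in P.items():
    rs=[ray('wrist',np.array(w)/s,T),ray('scene',np.array(a)/s),ray('side',np.array(b)/s)]
    p=tri(rs); print(k,np.round(p*1e3,1), 'wrist@z.012',np.round(atz('wrist',np.array(w)/s,.012,T)*1e3,1))
for k,n,uv in [('c2',"scene",[(203,437),(278,371),(382,440),(310,517)]),('c2','side',[(446,430),(616,394),(722,498),(511,573)]),
 ('c3','scene',[(377,180),(547,175),(521,220)]),('c3','side',[(228,228),(374,203),(408,232),(252,256)])]:
    print(k,n,[np.round(atz(n,np.array(p)/s,.045)[:2]*1e3).tolist() for p in uv])
E
python3 m.py
```

```text
sb [435.5 100.5   7. ] wrist@z.012 [435.8 100.6  12. ]
bn [545.1 104.5  10.2] wrist@z.012 [545.3 104.3  12. ]
sn [540.7  -9.1   8.4] wrist@z.012 [542.2  -7.8  12. ]
bb [682.4   6.3  11.2] wrist@z.012 [683.    6.4  12. ]
bp [426.3 -97.2   8.7] wrist@z.012 [427.5 -96.5  12. ]
mount [556.1 -94.6  11.5] wrist@z.012 [556.3 -92.9  12. ]
pul [677.6  87.4  12. ] wrist@z.012 [678.5  87.6  12. ]
fl [660.  -95.    6.1] wrist@z.012 [659.5 -91.9  12. ]
c2 scene [[434.0, -333.0], [453.0, -202.0], [629.0, -222.0], [610.0, -353.0]]
c2 side [[443.0, -206.0], [620.0, -226.0], [607.0, -357.0], [420.0, -346.0]]
c3 scene [[353.0, 216.0], [600.0, 380.0], [609.0, 248.0]]
c3 side [[334.0, 342.0], [593.0, 362.0], [595.0, 218.0], [350.0, 222.0]]
```

Call:
carry_out --deltas "2 36 40 0 0 0 0; 4 72 80 0 0 0 0; 6 108 120 0 0 0 0; 6 108 150 0 0 0 0; 6 108 150 0 0 0 0"

```text
time_s: 0.78
eef_pos: [0.6802, 0.0065, 0.0771]
eef_rot: [-0.003, 0.707, 0.707, -0.002]
wrist_force: [-0.4, 0.8, 0.0]
opening: 1.003
grasp_force: 0.0
```

Run:
```python
from h import *
o,im=snap('wrist','w1.png'); np.save('T1.npy',pose(o)); print(pose(o))
cv2.imwrite('pics/w1b.png',cv2.resize(im,(800,600),interpolation=cv2.INTER_CUBIC))
a=cv2.imread('pics/wrist0.png')[20:260,50:390]; cv2.imwrite('pics/w0c.png',cv2.resize(a,None,fx=2.3,fy=2.3,interpolation=cv2.INTER_CUBIC))
```

```text
[[-7.92036607e-05  9.99969771e-01 -7.77502590e-03  6.80213167e-01]
 [ 9.99999183e-01  8.91208359e-05  1.27517850e-03  6.51273076e-03]
 [ 1.27583287e-03 -7.77491855e-03 -9.99968961e-01  7.70666652e-02]
 [ 0.00000000e+00  0.00000000e+00  0.00000000e+00  1.00000000e+00]]
```

View pics/w1b.png

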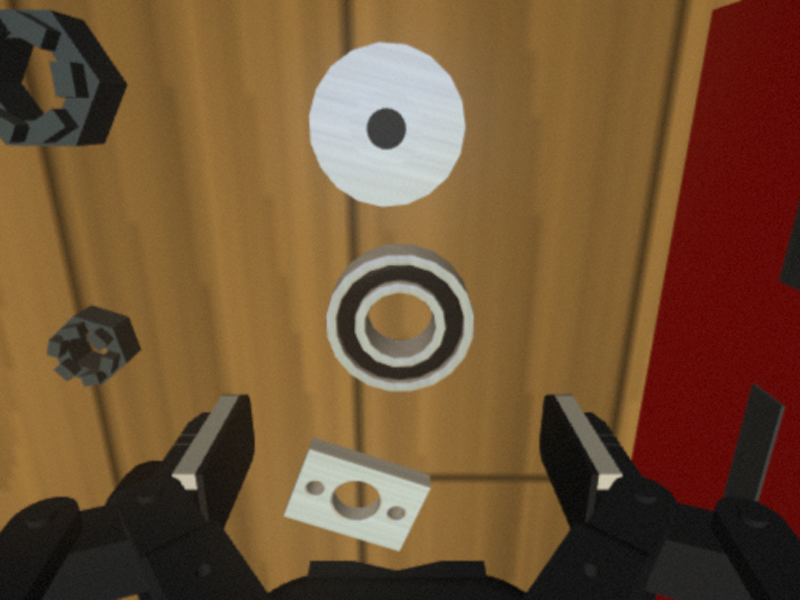

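View pics/w0c.png

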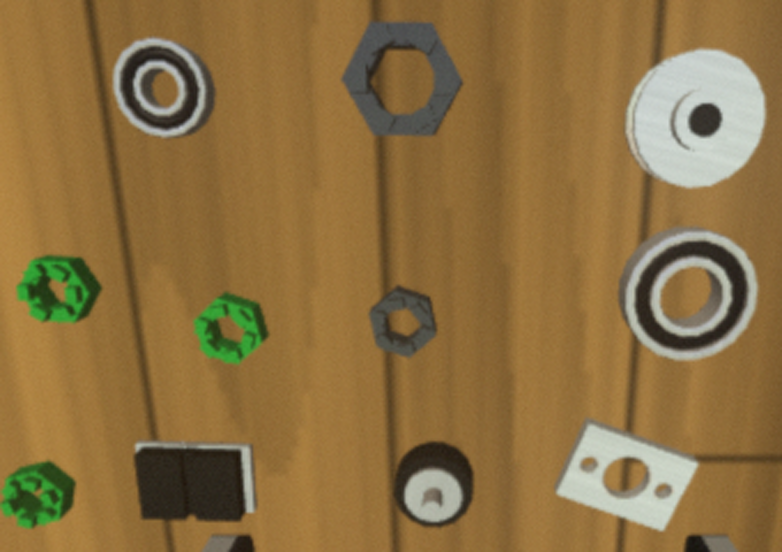

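Run:
```python
from h import *
T=np.load('T1.npy');s=1.5625
print(atz('wrist',np.array([400,322])/s,.02,T),[atz('wrist',np.array(p)/s,0.,T)[:2] for p in [(630,480),(660,322)]], atz('wrist',np.array([90,345])/s,.018,T))
T0=pose(dict(eef_rot=[-6.71e-4,.707104,.707109,-4.37e-4],eef_pos=[.5745,.00012,.23047]))
# top face centre bb, two wrist views
f=lambda p:np.array([50+p[0]/2.3,20+p[1]/2.3])
print(tri([ray('wrist',f((693,293)),T0),ray('wrist',np.array([400,322])/s,T)]))
```

```text
[0.68168426 0.00828359 0.02      ] [array([ 0.80266364, -0.08903969]), array([8.03161652e-01, 4.70710389e-04])] [ 0.54545112 -0.00392623  0.018     ]
[0.6817248  0.0093146  0.02269633]
```

Call:
carry_out --deltas "1 1 45 0 0 0 0; 1 1 70 0 0 0 0; 1 1 78 0 0 0 0; 1 1 78 0 0 0 0; 1 1 78 0 0 0 1; 1 1 78 0 0 0 1; 1 1 78 0 0 0 1; 1 1 78 0 0 0 1; 1 1 78 0 0 0 1"

```text
time_s: 1.95
eef_pos: [0.6853, 0.0068, 0.0064]
eef_rot: [0.001, 0.707, 0.707, 0.001]
wrist_force: [-4.1, 0.1, 10.3]
opening: 0.716
grasp_force: 63.2
```

Call:
carry_out --deltas "0 0 -40 0 0 0 1; 0 0 -100 0 0 0.1 1; 40 -30 -140 0 0 0.28 1; 80 -60 -160 0 0 0.46 1; 120 -90 -165 0 0 0.64 1; 160 -120 -165 0 0 0.82 1; 200 -150 -165 0 0 1.0 1; 240 -180 -165 0 0 1.18 1; 275 -205 -165 0 0 1.36 1; 280 -212 -165 0 0 1.449 1; 280 -212 -165 0 0 1.449 1; 280 -212 -165 0 0 1.449 1"

```text
time_s: 3.45
eef_pos: [0.4726, 0.2867, 0.1687]
eef_rot: [-0.0, 0.998, 0.062, 0.0]
wrist_force: [-0.1, 0.3, -1.7]
opening: 0.719
grasp_force: 67.0
```

Run:
```python
from h import *
o,im=snap('wrist','w2.png'); np.save('T2.npy',pose(o)); print(np.round(pose(o),4),o['q'])
cv2.imwrite('pics/w2b.png',cv2.resize(im,(800,600),interpolation=cv2.INTER_CUBIC))
```

```text
[[ 9.924e-01  1.228e-01  1.000e-03  4.726e-01]
 [ 1.228e-01 -9.924e-01  1.000e-04  2.867e-01]
 [ 1.000e-03  0.000e+00 -1.000e+00  1.687e-01]
 [ 0.000e+00  0.000e+00  0.000e+00  1.000e+00]] [ 3.30620055e-01  1.95501199e-01  1.72283430e+00 -2.56066877e-04
  1.22229217e+00  1.77836417e+00]
```

View pics/w2b.png

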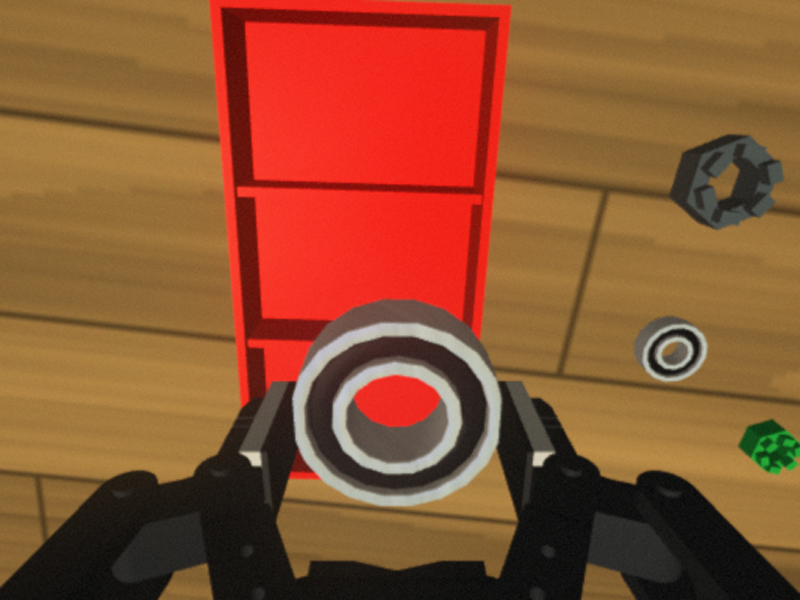

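Run:
```python
from h import *
T=np.load('T2.npy');s=1.5625
for p in [(212,3),(510,8),(241,395),(481,340),(238,191),(482,200),(248,342)]:
    print(p,np.round(atz('wrist',np.array(p)/s,.045,T)*1e3,1))
```

```text
(212, 3) [596.  388.2  45. ]
(510, 8) [611.1 250.2  45. ]
(241, 395) [389.2 369.8  45. ]
(481, 340) [442.5 233.6  45. ]
(238, 191) [510.5 374.3  45. ]
(482, 200) [521.6 247.3  45. ]
(248, 342) [424.7 366.6  45. ]
```

Call:
carry_out --deltas "0 -20 30 0 0 0 1; 0 -20 80 0 0 0 1; 0 -20 120 0 0 0 1; 0 -20 145 0 0 0 1; 0 -20 156 0 0 0 1; 0 -20 156 0 0 0 1; 0 -20 156 0 0 0 0.15; 0 -20 156 0 0 0 0.15; 0 -20 156 0 0 0 0.15; 0 -20 120 0 0 0 0.15; 0 -20 60 0 0 0 0.15; 0 -20 0 0 0 0 0.15"

```text
time_s: 5.0
eef_pos: [0.4692, 0.3067, 0.1699]
eef_rot: [0.0, 0.998, 0.061, -0.0]
wrist_force: [0.8, -0.6, -0.5]
opening: 0.851
grasp_force: 0.0
```

Call:
carry_out --deltas "13 52 0 0 0 0.04 0.1; 26 105 0 0 0 0.08 0.1; 38 157 20 0 0 0.12 0.1; 51 210 60 0 0 0.15 0.1; 51 210 105 0 0 0.15 0.1; 51 210 140 0 0 0.15 0.1; 51 210 164 0 0 0.15 0.1; 51 210 164 0 0 0.15 0.1; 51 210 164 0 0 0.15 1; 51 210 164 0 0 0.15 1; 51 210 164 0 0 0.15 1; 51 210 164 0 0 0.15 1"

```text
time_s: 6.5
eef_pos: [0.5474, 0.1047, 0.0063]
eef_rot: [-0.0, 1.0, -0.014, 0.002]
wrist_force: [-0.4, -0.3, 6.5]
opening: 0.518
grasp_force: 62.2
```

Call:
carry_out --deltas "0 0 -50 0 0 0 1; 1 -50 -90 0 0 -0.04 1; 2 -105 -90 0 0 -0.08 1; 4 -160 -90 0 0 -0.13 1; 5 -210 -90 0 0 -0.13 1; 5 -210 -75 0 0 -0.13 1; 5 -210 -40 0 0 -0.13 1; 5 -210 -15 0 0 -0.13 1; 5 -210 -5 0 0 -0.13 1; 5 -210 -5 0 0 -0.13 1; 5 -210 -5 0 0 -0.13 0.3; 5 -210 -5 0 0 -0.13 0.3"

```text
time_s: 8.0
eef_pos: [0.557, 0.3139, 0.0097]
eef_rot: [-0.0, 0.999, 0.051, 0.0]
wrist_force: [0.7, 0.1, 0.5]
opening: 0.699
grasp_force: 0.0
```

Call:
carry_out --deltas "0 0 0 0 0 0 0.3; 0 0 -50 0 0 0 0.3; 0 0 -110 0 0 0 0.3; 0 0 -165 0 0 0 0.3; 0 0 -165 0 0 0 0.3"

```text
time_s: 8.62
eef_pos: [0.5602, 0.3156, 0.1808]
eef_rot: [-0.002, 0.999, 0.051, 0.005]
wrist_force: [-0.0, 0.3, -0.5]
opening: 0.701
grasp_force: 0.0
```

Run:
```python
from h import *
o,im=snap('wrist','w3.png'); np.save('T3.npy',pose(o)); print(np.round(pose(o),4))
cv2.imwrite('pics/w3b.png',cv2.resize(im,(800,600),interpolation=cv2.INTER_CUBIC))
```

```text
[[ 0.9948  0.1017  0.0106  0.5602]
 [ 0.1017 -0.9948  0.0036  0.3156]
 [ 0.011  -0.0025 -0.9999  0.1808]
 [ 0.      0.      0.      1.    ]]
```

View pics/w3b.png

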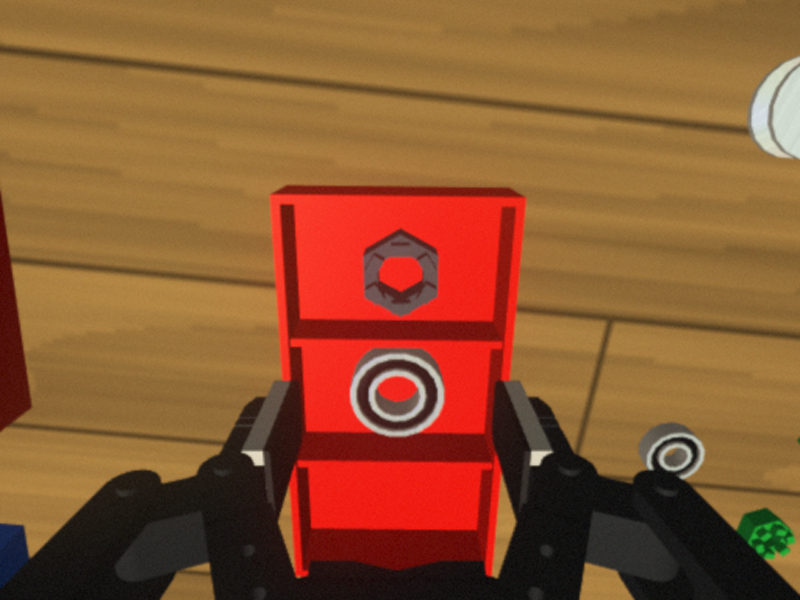

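Call:
carry_out --deltas "-22 50 0 0 0 0 0.3; -44 100 0 0 0 0.1 0.3; -66 150 0 0 0 0.1 0.3; -88 200 0 0 0 0.1 0.3; -110 250 0 0 0 0.1 0.3; -132 300 0 0 0 0.1 0.3; -154 350 30 0 0 0.1 0.25; -173 396 60 0 0 0.1 0.25; -173 396 75 0 0 0.1 0.25; -173 396 75 0 0 0.1 0.25; -173 396 75 0 0 0.1 0.25"

```text
time_s: 10.05
eef_pos: [0.4252, -0.0961, 0.0994]
eef_rot: [-0.0, 1.0, 0.002, -0.0]
wrist_force: [-1.3, -0.2, -0.1]
opening: 0.753
grasp_force: 0.0
```

Run:
```python
from h import *
o,im=snap('wrist','w4.png'); np.save('T4.npy',pose(o)); print(np.round(pose(o),4))
cv2.imwrite('pics/w4b.png',cv2.resize(im,(800,600),interpolation=cv2.INTER_CUBIC))
```

```text
[[ 1.000e+00  3.500e-03 -0.000e+00  4.252e-01]
 [ 3.500e-03 -1.000e+00  3.000e-04 -9.610e-02]
 [-0.000e+00 -3.000e-04 -1.000e+00  9.940e-02]
 [ 0.000e+00  0.000e+00  0.000e+00  1.000e+00]]
```

View pics/w4b.png

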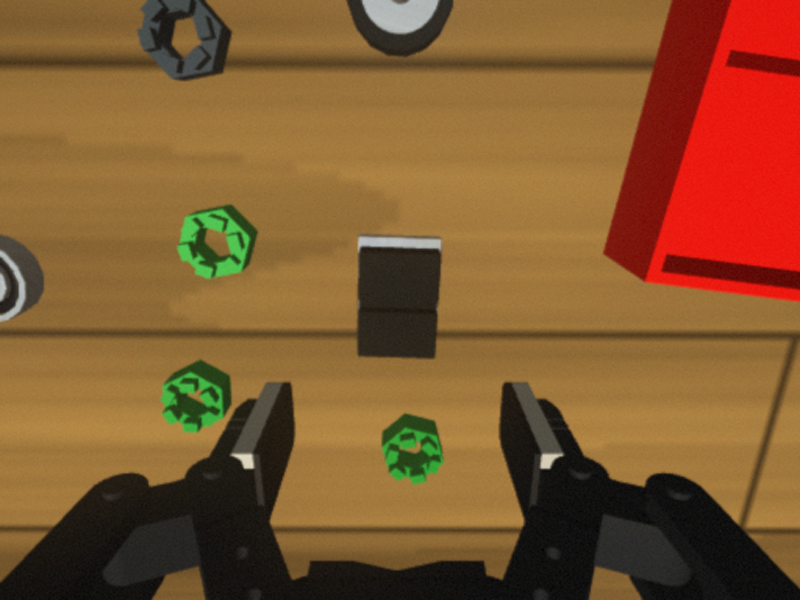

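Call:
carry_out --deltas "1 1 45 0 0 0 0.25; 1 1 80 0 0 0 0.25; 1 1 98 0 0 0 0.25; 1 1 98 0 0 0 0.25; 1 1 98 0 0 0 0.25; 1 1 98 0 0 0 1; 1 1 98 0 0 0 1; 1 1 98 0 0 0 1; 1 1 98 0 0 0 1"

```text
time_s: 11.22
eef_pos: [0.4268, -0.0984, 0.0027]
eef_rot: [0.0, 1.0, 0.001, 0.001]
wrist_force: [-1.6, 2.2, 10.3]
opening: 0.437
grasp_force: 59.4
```

Call:
carry_out --deltas "0 0 -40 0 0 0 1; -3 -30 -90 0 0 0 1; -8 -85 -100 0 0 -0.04 1; -14 -140 -100 0 0 -0.1 1; -20 -195 -100 0 0 -0.1 1; -26 -250 -100 0 0 -0.1 1; -32 -305 -100 0 0 -0.1 1; -38 -355 -100 0 0 -0.1 1; -43 -395 -100 0 0 -0.1 1; -43 -395 -100 0 0 -0.1 1; -43 -395 -100 0 0 -0.1 1"

```text
time_s: 12.6
eef_pos: [0.3818, 0.2965, 0.1013]
eef_rot: [0.0, 0.999, 0.051, -0.0]
wrist_force: [-0.0, 0.6, -1.1]
opening: 0.426
grasp_force: 61.2
```

Run:
```python
from h import *
o,im=snap('wrist','w5.png'); np.save('T5.npy',pose(o)); print(np.round(pose(o),4))
cv2.imwrite('pics/w5b.png',cv2.resize(im,(800,600),interpolation=cv2.INTER_CUBIC))
```

```text
[[ 9.947e-01  1.023e-01 -1.000e-04  3.818e-01]
 [ 1.023e-01 -9.947e-01 -4.000e-04  2.965e-01]
 [-2.000e-04  4.000e-04 -1.000e+00  1.013e-01]
 [ 0.000e+00  0.000e+00  0.000e+00  1.000e+00]]
```

View pics/w5b.png

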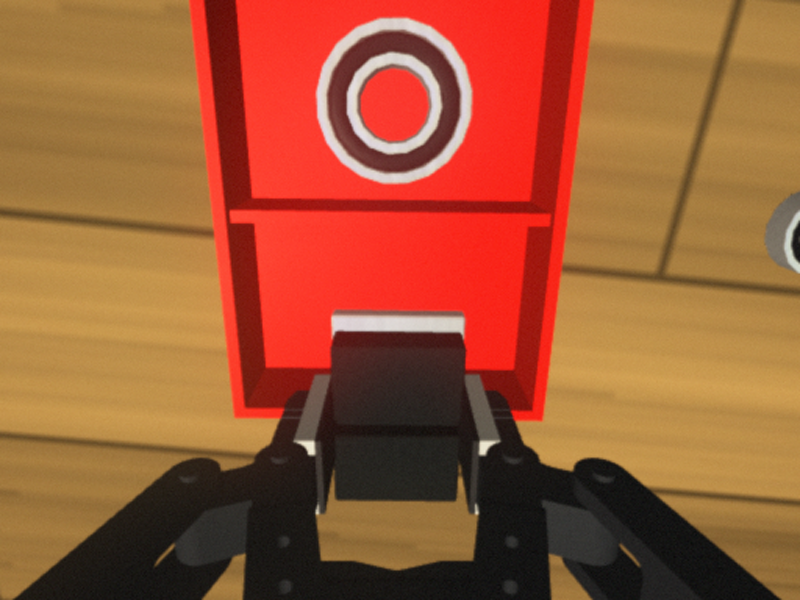

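Run:
```python
from h import *
T=np.load('T5.npy');s=1.5625;Ti=np.linalg.inv(T)
for p,z in [((235,416),.045),((545,418),.045),((230,215),.045),((550,216),.045)]:
    print(np.round((Ti@np.append(atz('wrist',np.array(p)/s,z,T),1))[:3]*1e3,1))
for p,z in [((332,316),.1013),((465,316),.1013),((340,500),.115),((455,500),.115)]:
    print('pad',np.round((Ti@np.append(atz('wrist',np.array(p)/s,z,T),1))[:3]*1e3,1))
```

```text
[-43.7 -73.   56.3]
[-44.6  68.   56.4]
[ 48.2 -65.5  56.3]
[47.9 61.1 56.3]
pad [ 27.8 -19.2   0. ]
pad [27.8 21.2  0. ]
pad [-29.1 -17.3 -13.7]
pad [-29.1  18.9 -13.7]
```

Call:
carry_out --deltas "4 -2 30 0 0 0 1; 4 -2 65 0 0 0 1; 4 -2 85 0 0 0 1; 4 -2 93 0 0 0 1; 4 -2 93 0 0 0 1; 4 -2 93 0 0 0 0.35; 4 -2 93 0 0 0 0.35; 4 -2 93 0 0 0 0.35; 4 -2 50 0 0 0 0.35; 4 -2 0 0 0 0 0.35; 4 -2 -30 0 0 0 0.35; 4 -2 -30 0 0 0 0.35"

```text
time_s: 14.15
eef_pos: [0.3878, 0.3002, 0.1342]
eef_rot: [-0.001, 0.999, 0.051, 0.003]
wrist_force: [-0.6, 0.2, 0.4]
opening: 0.646
grasp_force: 0.0
```

Call:
carry_out --deltas "7 50 0 0 0 0.05 0.2; 14 100 0 0 0 0.1 0.2; 21 150 10 0 0 0.16 0.2; 29 202 40 0 0 0.21 0.2; 29 202 80 0 0 0.21 0.2; 29 202 110 0 0 0.21 0.2; 29 202 128 0 0 0.21 0.2; 29 202 128 0 0 0.21 0.2; 29 202 128 0 0 0.21 1; 29 202 128 0 0 0.21 1; 29 202 128 0 0 0.21 1; 29 202 128 0 0 0.21 1"

```text
time_s: 15.65
eef_pos: [0.4359, 0.1013, 0.0044]
eef_rot: [-0.0, 0.999, -0.054, 0.001]
wrist_force: [-2.4, 0.6, 6.6]
opening: 0.451
grasp_force: 60.8
```

Call:
carry_out --deltas "0 0 -50 0 0 0 1; 5 20 -100 0 0 0 1; 18 70 -130 0 0 0 1; 31 120 -130 0 0 0 1; 44 175 -130 0 0 0 1; 58 230 -130 0 0 0 1; 72 285 -130 0 0 0 1; 85 335 -130 0 0 0 1; 92 366 -130 0 0 0 1; 92 366 -130 0 0 0 1; 92 366 -130 0 0 0 1"

```text
time_s: 17.02
eef_pos: [0.4869, -0.2719, 0.1332]
eef_rot: [-0.0, 0.999, -0.054, -0.0]
wrist_force: [1.0, 0.7, -0.8]
opening: 0.454
grasp_force: 60.9
```

Run:
```python
from h import *
o,im=snap('wrist','w6.png'); np.save('T6.npy',pose(o)); print(np.round(pose(o),4))
cv2.imwrite('pics/w6b.png',cv2.resize(im,(800,600),interpolation=cv2.INTER_CUBIC))
```

```text
[[ 9.941e-01 -1.080e-01 -2.000e-04  4.869e-01]
 [-1.080e-01 -9.941e-01  6.000e-04 -2.719e-01]
 [-3.000e-04 -6.000e-04 -1.000e+00  1.332e-01]
 [ 0.000e+00  0.000e+00  0.000e+00  1.000e+00]]
```

View pics/w6b.png

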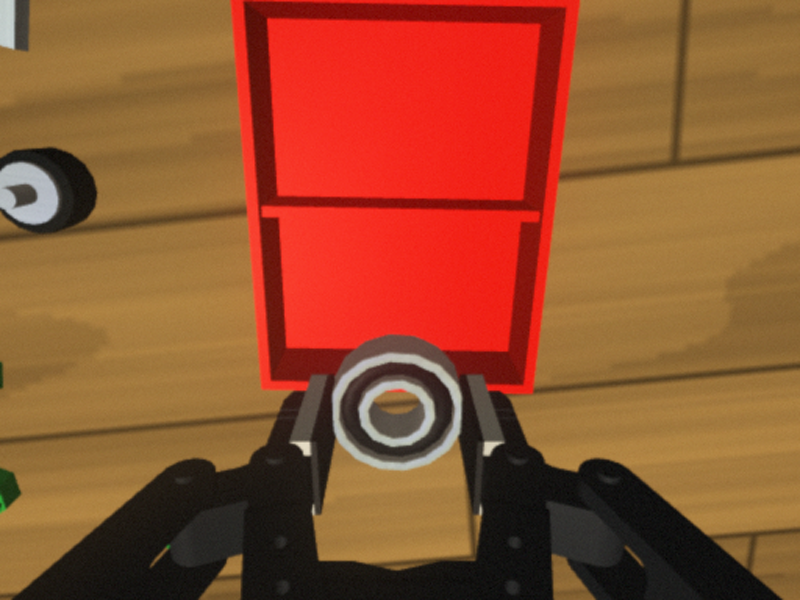

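Run:
```python
from h import *
T=np.load('T6.npy');s=1.5625;Ti=np.linalg.inv(T)
for p in [(262,387),(533,392),(262,209),(540,214)]:
    print(np.round((Ti@np.append(atz('wrist',np.array(p)/s,.045,T),1))[:3]*1e3,1))
T4=np.load('T4.npy')
print(atz('wrist',np.array([187,38])/s,.013,T4))
a=cv2.imread('pics/w4.png')[0:60,80:160]; cv2.imwrite('pics/w4c.png',cv2.resize(a,None,fx=8,fy=8,interpolation=cv2.INTER_CUBIC))
```

```text
[-47.  -69.2  88.3]
[-49.7  71.   88.2]
[ 45.1 -61.2  88.2]
[42.9 66.  88.2]
[ 0.54015728 -0.01035533  0.013     ]
```

View pics/w4c.png

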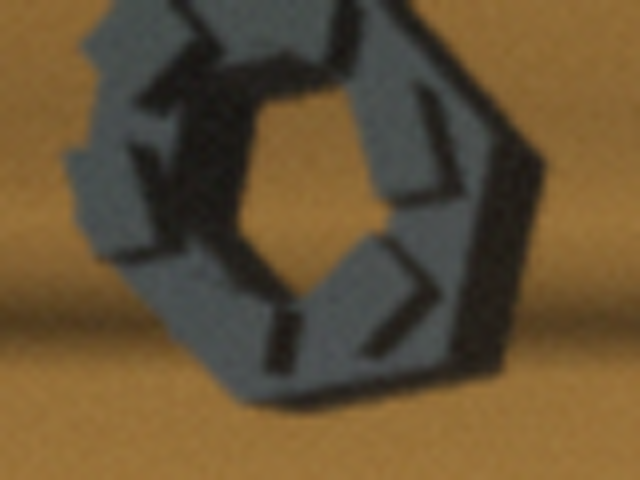

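Call:
carry_out --deltas "-1 1 45 0 0 0 1; -1 1 90 0 0 0 1; -1 1 115 0 0 0 1; -1 1 123 0 0 0 1; -1 1 123 0 0 0 1; -1 1 123 0 0 0 0.35; -1 1 123 0 0 0 0.35; -1 1 123 0 0 0 0.35; -1 1 80 0 0 0 0.35; -1 1 20 0 0 0 0.35; -1 1 0 0 0 0 0.35; -1 1 0 0 0 0 0.35"

```text
time_s: 18.58
eef_pos: [0.4872, -0.2746, 0.1355]
eef_rot: [0.001, 0.999, -0.054, 0.002]
wrist_force: [0.2, 0.3, -0.1]
opening: 0.652
grasp_force: 0.0
```

Call:
carry_out --deltas "5 -54 0 0 0 0.06 0.35; 10 -108 0 0 0 0.12 0.35; 15 -162 0 0 0 0.18 0.35; 20 -216 0 0 0 0.24 0.35; 25 -268 10 0 0 0.24 0.35; 25 -268 60 0 0 0.24 0.35; 25 -268 105 0 0 0.24 0.35; 25 -268 129 0 0 0.24 0.35; 25 -268 129 0 0 0.24 0.35; 25 -268 129 0 0 0.24 1; 25 -268 129 0 0 0.24 1; 25 -268 129 0 0 0.24 1"

```text
time_s: 20.08
eef_pos: [0.5408, -0.0101, 0.0055]
eef_rot: [0.0, 0.985, -0.173, 0.001]
wrist_force: [-1.3, 0.2, 3.7]
opening: 0.325
grasp_force: 59.5
```

Call:
carry_out --deltas "0 0 0 0 0 0 1; 0 0 0 0 0 0 1"

```text
time_s: 20.32
eef_pos: [0.5408, -0.0101, 0.0055]
eef_rot: [0.0, 0.985, -0.173, 0.001]
wrist_force: [-1.5, 0.3, 6.9]
opening: 0.329
grasp_force: 59.9
```

Call:
carry_out --deltas "0 0 -50 0 0 0 1; 10 20 -100 0 0 0 1; 35 69 -110 0 0 -0.08 1; 60 118 -110 0 0 -0.16 1; 85 167 -110 0 0 -0.24 1; 108 214 -110 0 0 -0.24 1; 124 245 -100 0 0 -0.24 1; 124 245 -60 0 0 -0.24 1; 124 245 -20 0 0 -0.24 1; 124 245 -5 0 0 -0.24 1; 124 245 -5 0 0 -0.24 1; 124 245 -5 0 0 -0.24 1"

```text
time_s: 21.82
eef_pos: [0.5732, -0.2825, 0.01]
eef_rot: [0.0, 0.999, -0.054, 0.0]
wrist_force: [-0.6, -0.2, 0.2]
opening: 0.327
grasp_force: 62.7
```

Call:
carry_out --deltas "0 0 0 0 0 0 0.5; 0 0 0 0 0 0 0.5; 0 0 0 0 0 0 0.5; 0 0 -50 0 0 0 0.5; -40 0 -110 0 0 0 0.5; -90 0 -150 0 0 0 0.5; -100 0 -190 0 0 0 0.5; -100 0 -190 0 0 0 0.5; -100 0 -190 0 0 0 0.5"

```text
time_s: 22.95
eef_pos: [0.4733, -0.2715, 0.1992]
eef_rot: [0.0, 0.999, -0.054, 0.0]
wrist_force: [-0.1, 0.5, -0.0]
opening: 0.501
grasp_force: 0.0
```

Run:
```python
from h import *
b=[cv2.resize(snap(n,n+'9.png')[1],(800,600) if n=='scene' else (400,300),interpolation=cv2.INTER_CUBIC) for n in ['scene','wrist','side']]
c=np.hstack([np.vstack(b[1:]),cv2.resize(b[0],(400,600)) ]) ; 
# scene crop instead of squeeze
c=np.hstack([np.vstack(b[1:]),b[0][0:600,180:580]]); cv2.imwrite('pics/fin.png',c)
```

```text
(no output)
```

View pics/fin.png

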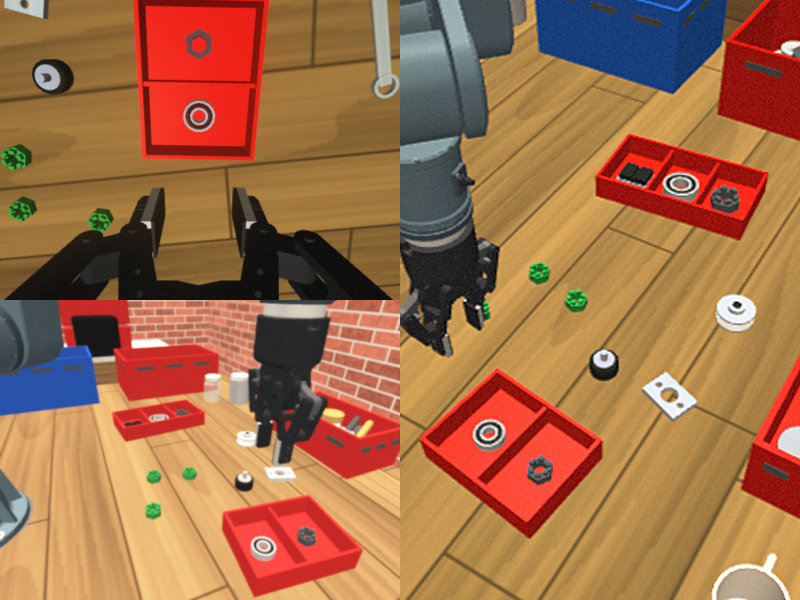

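All five parts lie flat in their bays: pad, big bearing and big nut in crate3 (right panel, about 633,173 / 681,184 / 725,198), small bearing and small nut in crate2 (489,433 / 540,470). The pulley, mount and flange have not moved, and the gripper is clear.

```bash
python3 -c "
from bench import ctrl; print(ctrl.hand_in())"
```

```text
the job is handed in; nothing more can be done
None
```

I made up both wheel kits and handed the job in at about 23 s on the robot's clock; the final pictures show all five parts flat in their bays and the pulley, mount and flange unmoved, but the hand-in returned no verdict.

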